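# Reverse the ratchet and nip up a carburettor bowl plug

### The arm

A 7-joint arm with a two-finger parallel gripper is mounted at the origin on the work surface. World frame = base frame: x ahead of the robot, y to its left, z up, the work surface at z = 0. Lengths are in m, angles in rad, forces in N, time in s.
With the tool pointing down it reaches from about 0.35 to 0.9 m from the base axis. Payload 19.9 kg.
Tool frame: the origin (TCP) lies midway between the tips of the shut fingers; the grasp point (between the pads) lies 19 mm behind it; z points along the fingers, y is the line along which they close (so a half turn about z gives the same grasp; the last joint's range is limited). The gripper opens to 85 mm and grips with 20 to 120 N. Pads are 22 mm wide; open, the fingers measure 114 mm over their backs; the gripper's body (76 mm by 85 mm) begins 54 mm behind the grasp point. The pads swing forward as they close: fully open they stand 13 mm farther back than shut.
Start: joints at [1.105, 0.417, -0.01, 1.614, 0.005, 1.111, -0.053], TCP at [0.257, -0.57, 0.231] pointing down, gripper open.
Joint ranges: [-2.81, 2.81], [-0.39, 2.02], [-1.27, 1.25], [0.06, 2.57], [-1.19, 4.33], [0.19, 2], [-2.82, 2.82]. Speed limits (rad/s): [1.89, 1.89, 2.39, 2.39, 3.01, 3.01, 3.01].

### API

Orientations are given as a unit quaternion [x, y, z, w].
In Python, from cell import movep, line_to, move_joints, gripper_open, grasp, dwell, ik, grab_frame, camera_params, Unreachable, sign_off, current_time, current_q, current_joint_velocities, current_tau, current_position, current_orientation, current_ft_force, current_ft_torque, current_grip_width, current_grasp_force gives the robot as it stands. Calls block until the motion is done:
- movep(position, orientation): joint-space move of the TCP to a pose.
- line_to(position, ori=None, feed=0.15, f_stop=None): straight line of the TCP; ori=None keeps the orientation; feed is the mean speed in m/s. With f_stop (N) it stops when the force on the tool has changed by that much, and returns True; else False.
- move_joints(angles): joint-space move.
- gripper_open() and grasp(f_grip=None): open the fingers fully, or close them until they stop; f_grip is the grip in N (None keeps the last).
- dwell(seconds).
- ik(position, orientation): joint angles nearest the present ones, or None.
- grab_frame(name): name is "scene" or "top" or "wrist"; returns the picture (400x640x3 uint8, red, green, blue); there is no depth.
- camera_params(name): a dict with "mtx" (3x3 intrinsics, pixels), "extrinsics" (4x4, takes a point from world to camera coordinates). Camera axes: x right, y down, z forward; pixel columns grow to the right and rows downward; lengths in m; the calibration is good to about 2 mm. A picture is of the moment at which its call begins: read the wrist's pose just before it. camera_params takes no time and is no camera call; for the wrist camera it gives the pose at the moment of the call.
A pose or a line that the arm cannot do raises Unreachable and nothing moves.
- sign_off(): hands the job in; it is judged then, once.
Readings, each from a call of its own:
- current_time(): time.
- current_q(): joint angles.
- current_joint_velocities(): joint speeds.
- current_tau(): joint torques, N m.
- current_position(): TCP position.
- current_orientation(): TCP orientation.
- current_ft_force(): force on the tool from outside, world axes, zero at the start.
- current_ft_torque(): the same for the moment, N m.
- current_grip_width(): opening from 0.0 (shut) to 1.0 (fully open).
- current_grasp_force(): force on a finger pad.
Only numpy, scipy, OpenCV 4.12 (cv2) and the standard library are available. Lean on these libraries where they do the work, as an engineer would, in place of code of your own. Each camera call takes 0.05 s, during which the arm holds its last target. There are 200 camera calls.

### The job

The ratchet on the float-bowl plug of the carburettor in the vice is still set to undo: flip its direction lever over to tighten, then make sure of it by swinging the handle back (anticlockwise seen from above) about an eighth of a turn, feeling it click round freely while the plug stays put. Then screw the plug down clockwise, stroke by stroke, until it is seated and nipped up to about 2.2 newton-metres, and let go; the soft alloy thread strips at 3. Leave the other things on the mat where they are.

Things in the scene. Friction and masses are not known exactly. Their poses are not given: they have to be found in the camera images.
- vice: Grey drill vice fixed to the bench, screw towards the robot, an upside-down aluminium carburettor in its jaws: bowl uppermost, its plug in the middle under a 24 mm dia. steel socket. Origin: on the mat under the vertical axis of plug, socket and ratchet. z up; x away from the screw. Reaches 131 mm to -x, 65 mm to +x, 75 mm to either side; below 142 mm but for socket and ratchet.
- head_top (a point): Centre of the top face of the ratchet's round steel head (38 mm dia., 16 mm thick), on the plug's axis, 190 mm above the vice's origin. x axis along the handle towards its free end, z up; this frame turns with the ratchet.
- handle_grip (a point): Middle of the handle's grip, a level steel bar with dark bands, 17 mm dia., 78 to 183 mm from the plug's axis (the shank before it is 12 mm dia.); this point is on its centre line, 135 mm from the axis, 8 mm below the head's top face. Axes as head_top. The handle swings level about the plug's axis, without stops, clear of all else.
- lever_tab (a point): Middle of the direction lever's thumb tab, a dark steel block 12 mm long, 8 wide, 12 high, on top of the head: its top is 13 mm above the head's top face, this point 8 mm. It is 24 mm from the lever's vertical pin, which is 24 mm from the plug's axis towards the handle. Tab 9 mm to -y of head_top's frame: undo; 9 mm to +y: tighten. The lever is 4 mm thick. x axis from tab to pin.
- lever (a joint): Direction lever, rad: 0 to 0.1 set to undo, 0.7 to 0.8 set to tighten; grows as the tab is pushed to +y of head_top's frame (clockwise about its pin), stop at 0.8. Half-way it clicks over a spring detent: 4 to 6 N at the tab, dropping to nothing, then it jumps over by itself; beyond 0.7 it has only a little play.
- wrench (a joint): Handle angle about the plug's axis in the vice's frame, rad, anticlockwise from above positive; 0: along the vice's +x. 20 teeth, 0.31 rad apart: free-wheeling, the handle needs less than 1.5 N at the grip's middle; in the driving direction it first takes up as much as 0.31 rad of slack, then turns the plug. It stays where it is left.
- plug (a joint): Angle of the plug up to its seat, rad, clockwise (tightening) positive: -2.6 to -1.7 at the start, 0 when its washer meets the bowl. Turning it down takes 0.8 Nm (4 to 6 N at the grip's middle); it does not turn by itself.
- washer (a joint): How far the plug has turned in squeezing the washer, rad: 0 until the torque passes 1.8 Nm (13.3 N square to the handle at the grip's middle), then it grows to 0.03. After that the plug yields at 2.4 Nm (18 N) for 0.04 rad more. It does not spring back.
- thread (a joint): How far the thread has been stripped, rad: 0 while it is whole; it gives way at 3.0 Nm (22 N at the grip's middle).
- socket_mark (a point): A point on the outside of the socket, 12 mm from the plug's axis and 160 mm above the vice's origin; it turns with the plug.
- oil_bottle: Bystander: amber oil bottle with a white cap, 48 mm dia., 105 mm high, loose on the mat. Origin under its middle.
- tin: Bystander: plain brass-coloured tin, 64 mm dia., 75 mm high, loose on the mat. Origin under its middle.
- screwdriver: Bystander: red-handled screwdriver, 170 mm long, lying loose on the mat. Origin under its middle.
- spare_bowl: Bystander: spare aluminium float bowl, open side up, 70 x 62 mm, 30 mm high, loose on the mat. Origin under its middle.

How it is judged:
By the outcome, as a careful person would: the job done as asked, in the order asked, and still so for the second after the job is handed in, with the robot touching nothing.
It also fails if it takes over 72 s, if anything falls off the work surface, if the arm or the gripper's body presses on something with over 40 N, if the wrist force passes 120 N, or if a joint passes its speed limit or range.

## Working session

There is one attempt and no reset: what is moved stays moved. The work goes in short steps, each a Python script; the robot and the scene stay as the last script left them, time stands still between calls to the robot, and variables do not carry over. Pictures are saved under pics/ and viewed, at most 10 in all, crops included, and the job is handed in when it is done.

```bash
mkdir -p pics; ls; python3 - <<'E'
from cell import *
import cv2
for n in("scene","top"):
    cv2.imwrite(f"pics/{n}0.png",grab_frame(n)[:,:,::-1]); p=camera_params(n);print(n,p["mtx"].round(1).tolist(),p["extrinsics"].round(3).tolist())
print(current_time(),current_orientation(),current_ft_force())
E
```

```text
pics
scene [[461.4, 0.0, 316.4], [0.0, 461.4, 205.0], [0.0, 0.0, 1.0]] [[-0.809, 0.588, 0.002, 0.449], [0.376, 0.521, -0.767, -0.121], [-0.452, -0.619, -0.642, 1.288], [0.0, 0.0, 0.0, 1.0]]
top [[460.2, 0.0, 321.5], [0.0, 460.2, 192.2], [0.0, 0.0, 1.0]] [[-0.006, -1.0, 0.004, 0.037], [-0.981, 0.005, -0.192, 0.571], [0.192, -0.005, -0.981, 1.029], [0.0, 0.0, 0.0, 1.0]]
0.1 [ 9.77631096e-01  2.10326310e-01 -1.47062294e-04 -5.12545172e-04] [-0.46219315 -0.22312122 -1.07894172]
```

View pics/top0.png

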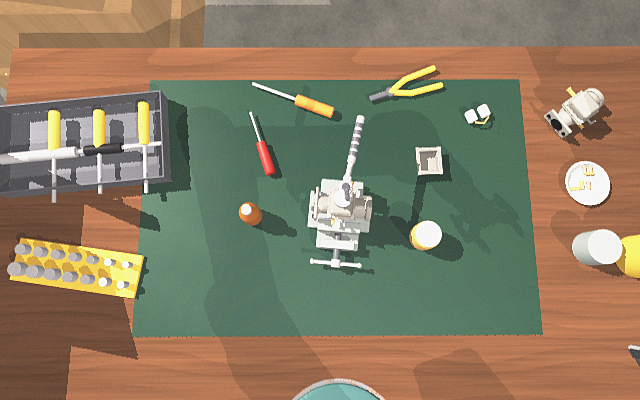

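View pics/scene0.png

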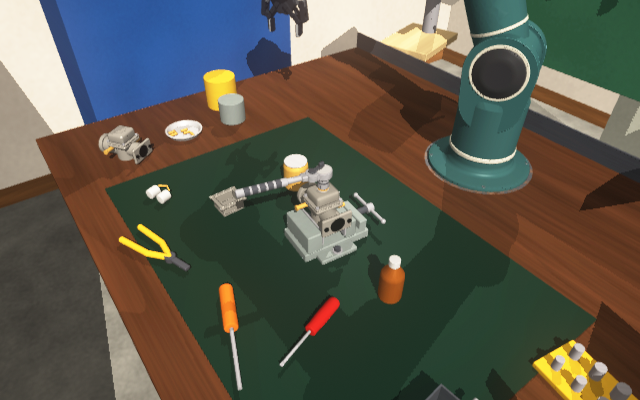

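The top view shows the head near (343,190), with the handle running away from the robot to about (360,118). I'll back-project those points, then look from close by with the wrist camera.

```bash
cat > h.py <<'E'
from cell import *
import numpy as np, cv2
from scipy.spatial.transform import Rotation as R
def bp(cp,uv,z):
    K,E=cp["mtx"],cp["extrinsics"]; d=E[:3,:3].T@np.linalg.solve(K,[uv[0],uv[1],1.]); c=-E[:3,:3].T@E[:3,3]
    return c+d*(z-c[2])/d[2]
def down(yaw):  # tool z down; tool x axis at angle yaw in world
    return (R.from_euler('z',yaw)*R.from_euler('x',np.pi)).as_quat()
E
python3 - <<'E'
from h import *
cp=camera_params("top")
a=bp(cp,(343,190),.19);b=bp(cp,(360,118),.182);print(a,b,b-a,np.linalg.norm(b-a))
print("yaw0",R.from_quat(current_orientation()).as_matrix().round(2).tolist())
w=camera_params("wrist");E=w["extrinsics"];print(w["mtx"],(-E[:3,:3].T@E[:3,3]),E[:3,:3].round(2),current_position())
for yaw in np.arange(-3,3.2,.5):
    q=ik([a[0]-.02,a[1],.42],down(yaw)); print(yaw,None if q is None else np.round(q,2))
im=grab_frame("top")[100:280,260:420];cv2.imwrite("pics/c.png",cv2.resize(im[:,:,::-1],None,fx=3.3,fy=3.3,interpolation=3))
E
```

```text
[ 0.54954713 -0.00957032  0.19      ] [ 0.70847025 -0.04878098  0.182     ] [ 0.15892313 -0.03921066 -0.008     ] 0.16388421573660586
yaw0 [[0.91, 0.41, -0.0], [0.41, -0.91, 0.0], [-0.0, -0.0, -1.0]]
[[309.73537892   0.         320.34967528]
 [  0.         309.73537892 199.02256434]
 [  0.           0.           1.        ]] [ 0.32228533 -0.53903607  0.37273839] [[ 0.41 -0.91 -0.  ]
 [-0.87 -0.4   0.28]
 [-0.26 -0.11 -0.96]] [ 0.25690059 -0.56943069  0.23075042]
-3.0 [ 0.64  0.19 -0.79  1.55  0.13  1.46  1.55]
-2.5 [ 0.86  0.25 -1.09  1.55  0.23  1.48  1.97]
-2.0 [ 0.86  0.25 -1.09  1.55  0.23  1.48  2.47]
-1.5 None
-1.0 [ 0.32  0.14 -0.41  1.56  0.06  1.45 -2.66]
-0.5 [ 0.36  0.15 -0.46  1.56  0.07  1.45 -2.17]
0.0 [ 0.4   0.15 -0.5   1.56  0.07  1.45 -1.68]
0.5 [ 0.42  0.15 -0.52  1.56  0.08  1.45 -1.18]
1.0 [ 0.47  0.16 -0.58  1.56  0.09  1.45 -0.69]
1.5 [ 0.51  0.17 -0.64  1.55  0.1   1.45 -0.2 ]
2.0 [ 0.56  0.17 -0.69  1.55  0.11  1.46  0.29]
2.5 [ 0.57  0.17 -0.7   1.55  0.11  1.46  0.79]
3.0 [ 0.62  0.18 -0.76  1.55  0.13  1.46  1.28]
```

View pics/c.png

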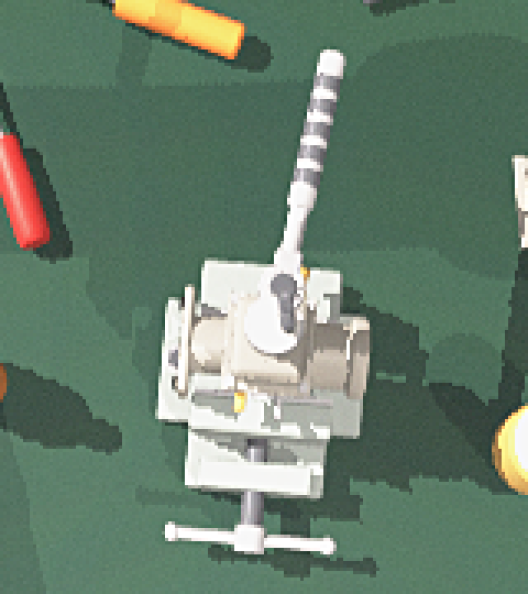

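Head centre is near crop (272,324), which is (342,198) in the full picture. The handle end is near (360,117) and the tab near (348,198), on the undo side. Next is a wrist view from above.

```bash
python3 - <<'E'
from h import *
cp=camera_params("top")
a=bp(cp,(342.4,198.2),.19);b=bp(cp,(360.3,117),.182);p=bp(cp,(346.4,185.8),.194);d=b-a;th=np.arctan2(d[1],d[0]);print(a,b,p,th,np.linalg.norm(d))
movep([a[0]+.04,a[1],.32],down(th+np.pi/2))
line_to([a[0]+.04,a[1],.26])
dwell(.3)
np.save("w1E.npy",camera_params("wrist")["extrinsics"]);im=grab_frame("wrist")
cv2.imwrite("pics/w1.png",im[:,:,::-1]);print(current_q().round(2) if hasattr(current_q(),'round') else current_q(),current_time(),current_ft_force())
E
```

```text
[ 0.53237553 -0.00808447  0.19      ] [ 0.71072501 -0.04947426  0.182     ] [ 0.55751744 -0.01648305  0.194     ] -0.22803468140222 0.1832638796362916
[ 0.43  0.35 -0.59  1.7   0.21  1.16 -0.45] 3.3667 [ 0.19952518  0.16672667 -0.08977499]
```

View pics/w1.png

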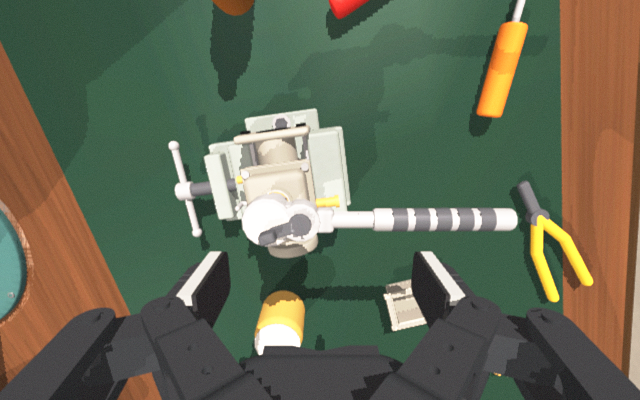

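Wrist view: head centre about (266,220), pin about (299,224), tab about (267,238) on the undo side. The handle centre line runs from (350,219) to its end at (517,219).

```bash
python3 - <<'E'
from h import *
cp=dict(mtx=camera_params("wrist")["mtx"],extrinsics=np.load("w1E.npy"))
h=bp(cp,(266,220),.19);e1=bp(cp,(375,219),.182);e2=bp(cp,(516,219),.182);t=bp(cp,(266,239),.203);p=bp(cp,(299,225),.194)
d=e2-e1;th=np.arctan2(d[1],d[0]);M=np.array([[np.cos(th),np.sin(th)],[-np.sin(th),np.cos(th)]])
print(th)
for n,x in zip("h e1 e2 tab pin".split(),(h,e1,e2,t,p)): print(n,x.round(4),(M@(x-h)[:2]).round(4))
E
```

```text
-0.2282169880154817
h [ 0.5319 -0.0046  0.19  ] [0. 0.]
e1 [ 0.6104 -0.025   0.182 ] [ 0.0811 -0.0022]
e2 [ 0.7145 -0.0492  0.182 ] [ 0.188  -0.0022]
tab [ 0.5315 -0.014   0.203 ] [ 0.0017 -0.0093]
pin [ 0.5551 -0.0124  0.194 ] [ 0.0243 -0.0023]
```

```bash
cat >> h.py <<'E'
A=np.array([.533,-.0072]); TH=-.228
def hp(x,y,z,th=TH):
    c,s=np.cos(th),np.sin(th); return [A[0]+c*x-s*y,A[1]+s*x+c*y,z]
E
python3 - <<'E'
from h import *
q=down(TH+np.pi/2)
grasp(20)
line_to(hp(-.003,-.036,.25),q,feed=.2)
print("hit",line_to(hp(-.003,-.036,.196),feed=.1,f_stop=6),current_position())
dwell(.1);f0=np.array(current_ft_force());u=np.array(hp(0,1,0))-hp(0,0,0)
for y in np.arange(-.032,-.004,.002):
    s=line_to(hp(-.003,y,.196),feed=.03,f_stop=10)
    f=np.array(current_ft_force())-f0;print(round(y,4),s,f.round(1),round(f@u,2))
    if s or f@u<-11: break
line_to(hp(-.003,y-.012,.196),feed=.1)
line_to(hp(-.003,-.036,.24),feed=.2)
dwell(.1)
im=grab_frame("wrist");cv2.imwrite("pics/w2.png",cv2.resize(im[100:300,170:410,::-1],None,fx=2.5,fy=2.5));print(current_time())
E
```

```text
hit False [ 0.52231535 -0.04137629  0.19633475]
-0.032 False [-0.2  1.1 -0.1] 1.05
-0.03 False [-0.2 -0.6 -0.2] -0.61
-0.028 False [-0.  -0.6 -0.6] -0.58
-0.026 False [ 0.9 -0.8  0.5] -0.55
-0.024 False [-1.6 -0.9 -0.5] -1.21
-0.022 False [-3.5 -2.6  0.1] -3.31
-0.02 False [-2.9 -1.6 -0.3] -2.27
-0.018 False [-2.2 -1.2 -0.1] -1.65
-0.016 False [-0.5 -0.5 -1.6] -0.61
-0.014 False [-0.4 -0.4  0.1] -0.44
-0.012 False [ 0.  -0.3 -0. ] -0.3
-0.01 False [-0.9 -0.5 -0.8] -0.7
-0.008 False [-0.7 -2.  -0.1] -2.14
-0.006 False [-0.7 -6.6  0.3] -6.56
9.725
```

View pics/w2.png

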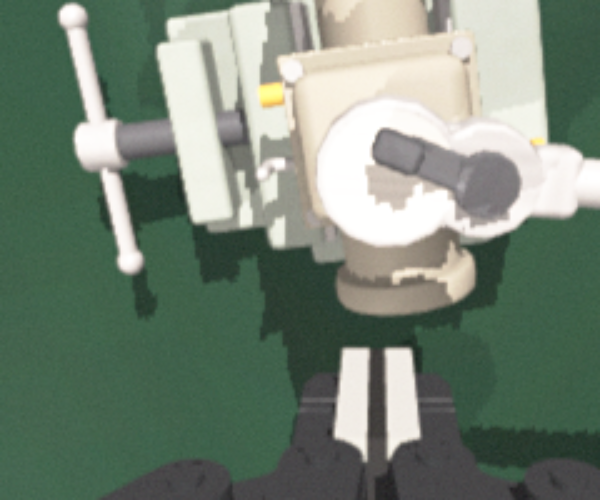

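The lever is over at the tighten side, with the tab at crop (398,150) and its stop felt at 6.6 N. Now I'll swing the handle back anticlockwise.

```bash
python3 - <<'E'
from h import *
line_to(hp(.135,-.045,.24),feed=.25)
line_to(hp(.135,-.040,.166),feed=.15,f_stop=6)
dwell(.1);f0=np.array(current_ft_force())
for dt in np.arange(-.12,.8301,.095):
    th=TH+dt
    line_to(hp(.135,-.0195,.166,th),down(th+np.pi/2),feed=.08,f_stop=8)
    f=np.array(current_ft_force())-f0;u=np.array([-np.sin(th),np.cos(th)]);print(round(dt,3),f.round(1),round(f[:2]@u,2))
line_to(hp(.135,-.045,.166,th),feed=.15); line_to(hp(.10,-.045,.24,th),feed=.2)
print(current_time())
E0=camera_params("wrist")["extrinsics"];np.save("w3E.npy",E0)
im=grab_frame("wrist");cv2.imwrite("pics/w3.png",im[:,:,::-1])
for t in np.arange(th+.1,-2.7,-.2):
    q=ik(hp(.135,.0195,.166,t),down(t+np.pi/2)); print(round(t,2),None if q is None else np.round(q,2))
E
```

```text
-0.12 [ 1.  -0.   0.2] 0.31
-0.025 [ 0.4  0.4 -0.4] 0.48
0.07 [ 0.7 -0.   1. ] 0.07
0.165 [ 1.3 -0.3  0.8] -0.22
0.26 [ 0.5 -0.2  0.4] -0.24
0.355 [ 0.4 -0.6 -1.3] -0.66
0.45 [ 0.6  0.4 -0.3] 0.28
0.545 [0.5 0.7 0.3] 0.55
0.64 [0.5 0.  0.1] -0.16
0.735 [0.4 0.9 0.1] 0.54
0.83 [-0.4  0.1  0.3] 0.29
15.3917
0.7 [ 0.33  0.61 -0.75  1.64  0.46  1.08  0.15]
0.5 [ 0.32  0.62 -0.7   1.6   0.44  1.09  0.01]
0.3 [ 0.32  0.62 -0.65  1.57  0.41  1.09 -0.13]
0.1 [ 0.33  0.63 -0.6   1.55  0.38  1.09 -0.26]
-0.1 [ 0.34  0.62 -0.56  1.54  0.36  1.09 -0.4 ]
-0.3 [ 0.35  0.61 -0.51  1.54  0.33  1.08 -0.54]
-0.5 [ 0.36  0.59 -0.47  1.56  0.29  1.06 -0.68]
-0.7 [ 0.38  0.57 -0.43  1.58  0.26  1.05 -0.82]
-0.9 [ 0.39  0.54 -0.39  1.62  0.23  1.03 -0.97]
-1.1 [ 0.41  0.5  -0.35  1.67  0.2   1.   -1.11]
-1.3 [ 0.41  0.46 -0.32  1.72  0.17  0.98 -1.27]
-1.5 [ 0.42  0.42 -0.29  1.78  0.14  0.96 -1.43]
-1.7 [ 0.42  0.38 -0.26  1.85  0.12  0.93 -1.59]
-1.9 [ 0.41  0.33 -0.23  1.91  0.1   0.91 -1.77]
-2.1 [ 0.39  0.28 -0.21  1.98  0.08  0.89 -1.96]
-2.3 [ 0.37  0.24 -0.2   2.04  0.06  0.87 -2.16]
-2.5 [ 0.33  0.19 -0.19  2.09  0.05  0.86 -2.38]
-2.7 [-0.84  0.27  1.1   2.17 -0.31  0.87 -2.25]
```

View pics/w3.png

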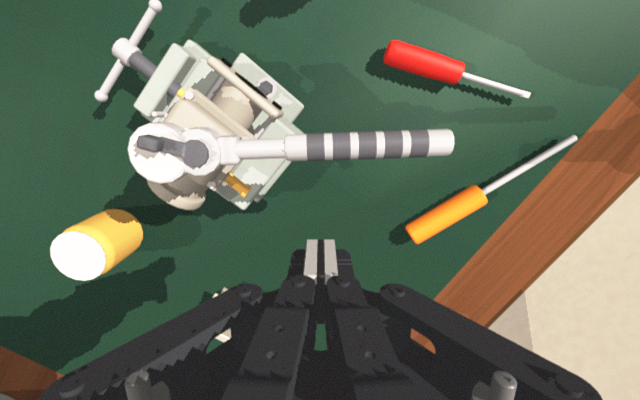

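The handle swung freely, with under 1 N of drag. It now runs from about (290,148) to (453,142). I'll move to the other side and start the tightening stroke, watching the torque.

```bash
cat >> h.py <<'E'
def rd(n=6):
    F=[];M=[]
    for _ in range(n): F.append(current_ft_force());M.append(current_ft_torque());dwell(.02)
    return np.mean(F,0),np.mean(M,0)
def tq(w,w0):
    f=w[0]-w0[0];m=w[1]-w0[1];r=np.array(current_position())[:2]-A
    return r[0]*f[1]-r[1]*f[0]+m[2], r[0]*f[1]-r[1]*f[0], m[2]
E
python3 - <<'E'
from h import *
cp=dict(mtx=camera_params("wrist")["mtx"],extrinsics=np.load("w3E.npy"))
e1=bp(cp,(290,148.5),.182);e2=bp(cp,(453,142.5),.182);d=(e2-e1)[:2];th=np.arctan2(d[1],d[0]);n=np.array([-d[1],d[0]])/np.linalg.norm(d)
print("th",th,"axis off line",n@(A-e1[:2]),"r end",np.linalg.norm(e2[:2]-A),bp(cp,(154,153),.19))
q=down(th+np.pi/2)
line_to(hp(.135,.045,.24,th),q,feed=.25); line_to(hp(.135,.040,.166,th),feed=.15,f_stop=6)
dwell(.1);w0=rd();np.save("w0.npy",w0)
t=th+.08;k=0
while t>-2.5:
    t-=.08
    s=line_to(hp(.135,.0195,.166,t),down(t+np.pi/2),feed=.045,f_stop=6)
    w=rd(2);T=tq(w,w0);k+=1
    if s or k%4==0: print(round(t,3),s,np.round(T,2),round(current_time(),1))
    if T[0]>1.5: break
    if s: t+=.06
np.save("t.npy",t);print(t,current_time())
E
```

```text
th 0.638169617158934 axis off line -0.00017234653716611428 r end 0.1850632362729271 [ 0.52962393 -0.00786841  0.19      ]
0.478 True [0.47 0.45 0.02] 18.2
0.458 False [ 0.47  0.49 -0.01] 18.5
0.138 False [0.57 0.57 0.01] 20.2
-0.182 False [0.53 0.5  0.02] 21.9
-0.342 True [0.48 0.47 0.01] 22.6
-0.442 True [0.37 0.33 0.03] 23.3
-0.542 True [ 0.42  0.42 -0.01] 24.0
-0.642 True [0.46 0.45 0.01] 24.7
-0.742 True [0.34 0.33 0.01] 25.3
-0.842 True [0.45 0.41 0.04] 26.0
-0.942 True [0.5  0.47 0.03] 26.7
-1.042 True [0.37 0.36 0.02] 27.4
-1.142 True [0.43 0.41 0.02] 28.1
-1.242 True [ 0.48  0.48 -0.  ] 28.7
-1.342 True [0.46 0.41 0.05] 29.4
-1.442 False [ 0.63  0.63 -0.  ] 30.3
-1.682 True [1.58 1.52 0.05] 31.4
-1.6818303828410661 31.35
```

```bash
python3 - <<'E'
from h import *
w0=np.load("w0.npy");p=np.array(current_position());t=np.arctan2(*(p[:2]-A)[::-1])-.0195/.135
print(t,tq(rd(),w0))
for i in range(40):
    t-=.003
    s=line_to(hp(.135,.0195,.166,t),down(t+np.pi/2),feed=.005,f_stop=3.5)
    a=tq(rd(1),w0)[0];T=tq(rd(6),w0);print(i,s,round(t,4),round(a,2),np.round(T,2),round(current_time(),1))
    if T[0]>2.1: break
E
```

```text
-1.615101614682385 (np.float64(1.3979337527850084), np.float64(1.3810911442168048), np.float64(0.01684260856820374))
0 False -1.6181 1.36 [1.45 1.43 0.03] 31.8
1 False -1.6211 1.43 [1.47 1.45 0.02] 32.2
2 False -1.6241 1.5 [ 1.54  1.55 -0.  ] 32.5
3 False -1.6271 1.56 [1.6  1.58 0.03] 32.9
4 False -1.6301 1.69 [1.66 1.63 0.02] 33.3
5 False -1.6331 1.75 [ 1.62  1.65 -0.03] 33.6
6 False -1.6361 1.64 [1.66 1.66 0.01] 34.0
7 False -1.6391 1.71 [1.7  1.69 0.01] 34.4
8 False -1.6421 1.77 [ 1.77  1.77 -0.  ] 34.8
9 False -1.6451 1.96 [1.79 1.78 0.01] 35.1
10 False -1.6481 1.68 [ 1.79  1.79 -0.  ] 35.5
11 False -1.6511 1.78 [ 1.79  1.79 -0.  ] 35.9
12 False -1.6541 1.77 [1.8  1.78 0.02] 36.2
13 False -1.6571 1.77 [1.77 1.75 0.02] 36.6
14 False -1.6601 1.83 [ 1.81  1.82 -0.01] 37.0
15 False -1.6631 1.83 [1.85 1.84 0.01] 37.3
16 False -1.6661 1.76 [1.76 1.76 0.  ] 37.7
17 False -1.6691 1.95 [1.76 1.76 0.  ] 38.0
18 False -1.6721 1.79 [1.79 1.78 0.01] 38.4
19 False -1.6751 1.76 [ 1.8   1.81 -0.01] 38.8
20 False -1.6781 1.96 [1.84 1.84 0.  ] 39.1
21 False -1.6811 1.9 [1.91 1.9  0.01] 39.5
22 False -1.6841 2.02 [2.01 1.98 0.02] 39.9
23 False -1.6871 2.05 [2.03 2.01 0.02] 40.2
24 False -1.6901 2.08 [ 2.01  2.02 -0.01] 40.6
25 False -1.6931 1.99 [2.07 2.06 0.01] 41.0
26 False -1.6961 2.15 [2.17 2.12 0.04] 41.4
```

The washer's 1.8 Nm plateau was clear and has been passed. One more tiny step to about 2.2 Nm, then I'll back off and check.

```bash
python3 - <<'E'
from h import *
w0=np.load("w0.npy");t=-1.6961
for i in range(4):
    t-=.0015;line_to(hp(.135,.0195,.166,t),down(t+np.pi/2),feed=.005,f_stop=3);T=tq(rd(8),w0);print(t,np.round(T,3))
    if T[0]>2.17: break
line_to(hp(.135,.05,.166,t),feed=.06); line_to(hp(.135,.05,.26,t),feed=.2); dwell(.2)
cv2.imwrite("pics/w4.png",grab_frame("scene")[:,:,::-1]);print(current_time(),rd()[0]-w0[0])
E
```

```text
-1.6976 [ 2.152  2.155 -0.003]
-1.6991 [2.171 2.157 0.014]
43.6417 [ 0.04816511  0.03960844 -0.34704043]
```

View pics/w4.png

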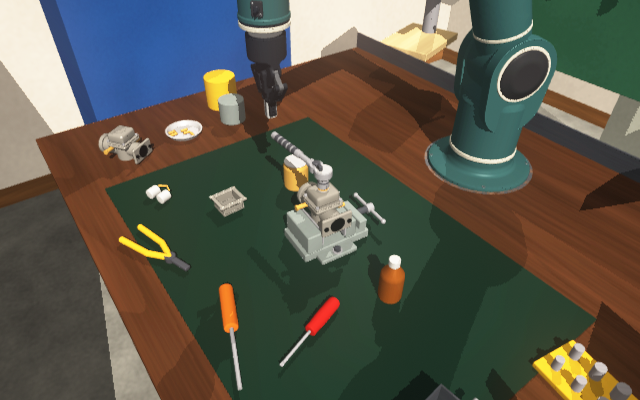

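The gripper, near (270,110), is clear of the handle, whose end is near (275,135). The bottle, tin, screwdriver and bowl are where they were.

```bash
python3 -c "
from cell import *
print(sign_off())"
```

```text
the job is handed in; nothing more can be done
None
```

The lever is set to tighten, the handle swung back about an eighth of a turn with under 1 N of drag, and the plug is seated and nipped up to about 2.17 Nm; I let go and handed in at about 44 s, with the other things on the mat untouched.

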